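# Index the tube rack by one turn of the hand wheel

## Robot

A 6-joint arm with a two-finger parallel gripper is mounted at the origin on a cart in front of the work surface, level with it; the furniture and walls round the work are solid. World frame = base frame: x ahead of the robot, y to its left, z up, the work surface at z = 0. Lengths are in mm, angles in rad, forces in N, time in s.
With the tool pointing down it reaches from about 350 to 975 mm from the base axis. Payload 7.1 kg.
Tool frame: the origin (TCP) lies at the very end of the fingers, on their centre line; the grasp point (between the pads) lies 19 mm behind it; x points along the fingers, y is the direction in which the jaws open and shut, and the axes are right-handed (so a half turn about x gives the same grasp; the last joint's range is limited). The gripper opens to 88 mm and grips with 3 to 60 N. Pads are 20 mm wide; open, the fingers measure 115 mm over their backs; the gripper's body (75 mm by 178 mm) begins 61 mm behind the grasp point.
Start: joints at [1.125, 0.423, 1.63, -0, 1.089, -0.019], TCP at [258.693, 568.931, 222.675] pointing down, gripper open.
Joint ranges: [-3, 3], [-0.9, 2.11], [0.09, 2.58], [-1.31, 4.45], [0.11, 2.69], [-2.54, 2.54]. Speed limits (rad/s): [2.39, 2.39, 3.01, 3.14, 3.14, 3.14].

## Interface

Orientations are given as a rotation vector (axis times angle).
In Python, from workcell import ctrl gives the robot as it stands. The module is installed in compiled form; this text tells all that it offers.
- The arm moves only by the tool carry_out, never from a script. Its argument "commands" is a list of rows, each a list of 6 numbers: the shift along the tool's x, y, z in m, then the turn, a rotation vector about the tool's x, y, z in degrees. In form: [[tx, ty, tz, rx, ry, rz], ...]. A call has 1 to 8 rows; each row shifts and turns the pose as measured when the row begins, along the tool's axes as they then stand; what a row does not reach is not made up. A row lasts 1/8 s, in which the tool goes at most 62.5 mm and 10.7 degrees, less where a joint would pass 70% of its speed; a pose out of reach is approached as far as the arm can. A call with a gripper value outside its range is refused whole. "grip" is the closure, from 0 (fully open) to 1 (shut), set as the call begins (left out, the last holds). The fingers move at their own pace and stop on an object; the grip force is fixed at half the most. Time passes only in rows, so rows that do not move let the fingers close. It gives the time, the measured TCP pose, the force and the opening at its end, in the units of the state.
- ctrl.get_obs(): the state, without advancing time (a new reading comes with each control period).
- ctrl.get_image(name): name is "side" or "top"; returns a dict with "pixels" (400x640x3 uint8, blue, green, red), "intrinsics" (3x3 intrinsics, pixels), "rvec" (rotation vector, rad) and "tvec" (3), from world to camera coordinates, as OpenCV has them. Camera axes: x right, y down, z forward; pixel columns grow to the right and rows downward; lengths in mm; the calibration is good to about 2 mm. A picture is of the moment at which its call begins. There is no depth.
- ctrl.close_job(): hands the job in, once; it reports no verdict.
The state is a dict: "t": time; "qpos": joint angles; "qvel": joint speeds; "joint_torque": joint torques, N m; "ee_pos": TCP position; "orientation": TCP orientation; "ft_force": force on the tool from outside, world axes, zero at the start; "moment": the same for the moment, N m; "width": finger opening in mm.
Only numpy, scipy, OpenCV 4.12 (cv2) and the standard library are available. Lean on these libraries where they do the work, as an engineer would, in place of code of your own. Each camera call takes 0.05 s, during which the arm holds its last target. There are 200 camera calls.

## Task

Advance the rack of microtubes one step along its feed slide: push the orange upright handle of the black hand wheel round through exactly one full turn, clockwise as seen from above, so that the handle ends where it began, then leave it. Push the handle gently with the fingertips or the outside of the fingers, without gripping it and without touching the tray, and leave the loose things around it (sample cup, beaker, bottle, marker) where they are.

Things in the scene. Friction and masses are not known exactly. Their poses are not given: they have to be found in the camera images.
- feed_base: the fixed feed slide: an aluminium base plate 120 x 365 x 12 mm with a grey gearbox (66 x 66 mm, up to 58 mm high with its neck) that carries the hand wheel. Origin on the bench surface straight below the wheel's axis; its y axis runs along the slide, away from the wheel (plate from y = -75 to +290 mm, x = -60 to +60 mm), z up. It is turned on the bench by up to 0.5 rad.
- wheel_axis (a point): centre of the hand wheel, on its vertical axis, 66 mm above the bench. The black wheel lies level: rim 55 mm centre-line radius, 13 mm thick (top of the rim 72.5 mm above the bench, hub top 77 mm), three spokes.
- wheel (a joint): angle of the hand wheel in rad; grows clockwise as seen from above; any value from 0 to 6.28 at the start (one turn adds 6.283; stops at -1.2 and 14.2). At 0 the handle lies towards the base's +x. The wheel turns stiffly (about 0.15 N m, some 3 N at the handle), both ways, and stays where it is left.
- crank_handle: the orange upright handle on the rim of the wheel at 55 mm from its axis: round, 23 mm diameter (18 mm at the foot), free to spin about its own axis. Origin at its foot, 70 mm above the bench; its top is 121 mm above the bench. Nothing else stands up from the wheel.
- handle_mid (a point): centre of the orange handle, 100 mm above the bench
- tray: the tray that carries the green microtube rack on the slide, driven by the wheel: 40 mm along the base's +y (away from the wheel) for each clockwise turn. 136 mm across the slide, 76 mm along it; rack top about 84 mm above the bench. Origin at the middle of its floor, 40 mm above the bench, 138 mm from the wheel axis when the wheel angle is 0.
- sample_cup_1_mid (a point): centre of a loose white sample cup with red lid, 56 mm diameter, 58 mm high, standing on the bench
- beaker_mid (a point): centre of a loose small clear beaker, 52 mm diameter, 66 mm high, standing on the bench
- bottle_dye_mid (a point): centre of a loose brown bottle with red cap, 56 mm diameter, 126 mm high, standing on the bench
- pen_1_mid (a point): centre of a loose black and white marker, 135 mm long, 16 mm thick, lying on the bench

How it is judged (in metres and radians):
On the way, in this order (a step that is already met when the one before it is completed fails the run):
1. the fingers push the handle and the wheel has begun to turn (tray more than 6 mm along) (contact force between the fingers and crank_handle above 0.5 N and distance of tray from where it was at the start of the episode above 0.006 m), for 0.03 s.
2. the handle has come round to the far side of the wheel (half a turn) (distance of handle_mid from where it was at the start of the episode above 0.1 m and distance of tray from where it was at the start of the episode above 0.016 m), for 0.03 s.
3. the fingers still push the handle at more than three quarters of a turn (contact force between the fingers and crank_handle above 0.5 N and distance of tray from where it was at the start of the episode above 0.031 m), for 0.03 s.
At the end, for the whole second after the job is handed in: The wheel has made one clockwise turn: the handle is within 10 mm of where it began (about 10 degrees), the tray is 40 mm further from the wheel than at the start (within 3 mm), and the wheel is at rest. The loose things are within 15 mm of where they stood (distance of handle_mid from where it was at the start of the episode below 0.01 m and distance of tray from where it was at the start of the episode between 0.037 and 0.043 m and value of joint wheel above 6 rad and velocity of joint wheel between -0.05 and 0.05 rad/s and distance of each of sample_cup_1_mid, beaker_mid, bottle_dye_mid, pen_1_mid from where it was at the start of the episode below 0.015 m); the robot touches nothing.
It fails at once if the handle is gripped or pushed hard (more than 25 N between fingers and handle) (contact force between the fingers and crank_handle above 25 N).
It fails at once if the wheel is turned more than a quarter turn too far (distance of tray from where it was at the start of the episode above 0.05 m).
It fails at once if the robot touches the tray or its rack (contact force between any of the fingers, the arm and tray above 0.5 N).
It fails at once if a loose thing (sample cup, beaker, bottle, marker) is lifted, knocked or shoved by more than 20 mm (distance of any of sample_cup_1_mid, beaker_mid, bottle_dye_mid, pen_1_mid from where it was at the start of the episode above 0.02 m).
It also fails if it takes over 51 s, if anything falls off the work surface, if the arm or the gripper's body presses on something with over 40 N, if the wrist force passes 120 N, or if a joint passes its speed limit or range.

## Working session

There is one attempt and no reset: what is moved stays moved. The work goes in short steps, Python scripts to look and compute and a tool call to move; the robot and the scene stay as the last step left them, time stands still between calls to the robot, and variables do not carry over. Pictures are saved under pics/ and viewed, about 8 in all and at most 12, crops included, and the job is handed in when it is done.

Besides the shell and the picture viewer there is one more tool, called after "Emit:" as name(argument=value, ...), one argument or row to a line, values as JSON. carry_out: Moves the arm, as the interface text tells. Its arguments: {"type":"object","properties":{"commands":{"type":"array"},"grip":{"type":"number"}},"required":["commands"]}

```bash
mkdir -p pics; cat > h.py <<'E'
import numpy as np, cv2
from workcell import ctrl
def cam(n):
    d=ctrl.get_image(n); return d
def ray(d,px,z):
    K=np.array(d["intrinsics"],float);R=cv2.Rodrigues(np.array(d["rvec"],float))[0];t=np.array(d["tvec"],float).ravel()
    c=-R.T@t; v=R.T@np.linalg.inv(K)@np.array([px[0],px[1],1.]); return c+v*(z-c[2])/v[2]
def proj(d,P):
    return cv2.projectPoints(np.array(P,float).reshape(-1,3),np.array(d["rvec"],float),np.array(d["tvec"],float),np.array(d["intrinsics"],float),None)[0].reshape(-1,2)
E
python3 - <<'E'
from h import *
o=ctrl.get_obs(); print({k:np.round(v,3) for k,v in o.items()})
for n in("top","side"):
    d=cam(n); cv2.imwrite(f"pics/{n}0.png",d["pixels"]); np.save(f"{n}0.npy",d,allow_pickle=True)
    R=cv2.Rodrigues(np.array(d["rvec"],float))[0]; print(n,-R.T@np.array(d["tvec"],float).ravel(),R.round(2).tolist(),d["intrinsics"])
E
```

```text
{'t': np.float64(0.0), 'qpos': array([ 1.125,  0.424,  1.631, -0.   ,  1.089, -0.019]), 'qvel': array([-0.002, -0.001, -0.   , -0.   , -0.   ,  0.   ]), 'joint_torque': array([-2.0000e-03, -5.4462e+01, -2.7367e+01,  6.4000e-02,  2.3000e-02,
       -0.0000e+00]), 'ee_pos': array([258.472, 568.435, 221.911]), 'orientation': array([ 0.334,  1.545, -0.336]), 'ft_force': array([-0.1  , -0.383,  0.362]), 'moment': array([-0.018, -0.043,  0.033]), 'width': np.float64(88.148)}
top [ 418.43664795   -9.75911772 1199.33134158] [[-0.01, -1.0, 0.01], [-0.99, 0.01, -0.13], [0.13, -0.01, -0.99]] [[449.56442044   0.         309.49952659]
 [  0.         449.56442044 201.76648608]
 [  0.           0.           1.        ]]
side [  461.88570289 -1016.85903819   810.20491467] [[1.0, -0.09, -0.02], [-0.07, -0.58, -0.81], [0.07, 0.81, -0.58]] [[517.30355273   0.         319.16843011]
 [  0.         517.30355273 201.28151684]
 [  0.           0.           1.        ]]
```

View pics/top0.png

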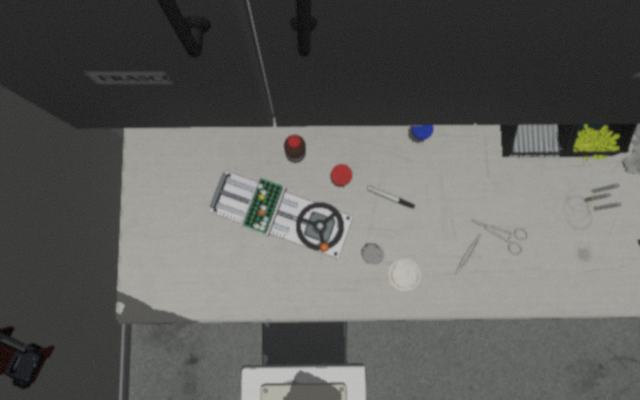

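View pics/side0.png

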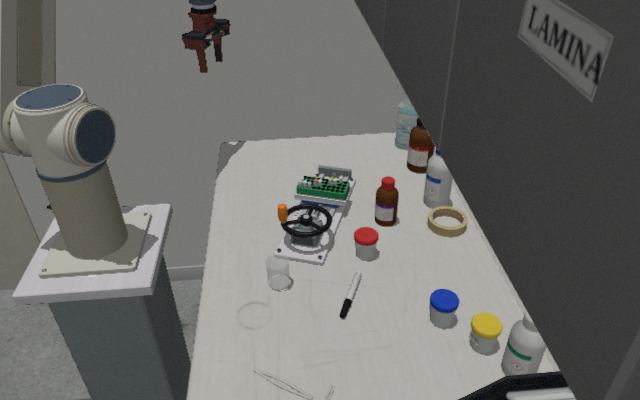

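The top view shows the wheel near (320,226) with the handle at (324,247). The cup is at (341,175), the beaker at (372,253), the bottle at (295,147) and the marker at (390,197). The side view agrees: the handle is at (283,212).

```bash
cat >> h.py <<'E'
def handle(d,z=None):
    im=d["pixels"]; hsv=cv2.cvtColor(im,cv2.COLOR_BGR2HSV)
    m=cv2.inRange(hsv,(7,170,90),(20,255,255))
    n,l,s,c=cv2.connectedComponentsWithStats(m)
    return [(s[i].tolist(),c[i].round(2).tolist()) for i in range(1,n) if s[i][4]>8]
def tri(ds,pxs):
    Ps=[]
    for d in ds:
        Ps.append(np.array(d["intrinsics"],float)@np.hstack([cv2.Rodrigues(np.array(d["rvec"],float))[0],np.array(d["tvec"],float).reshape(3,1)]))
    X=cv2.triangulatePoints(Ps[0],Ps[1],np.array(pxs[0],float),np.array(pxs[1],float)); return (X[:3]/X[3]).ravel()
E
python3 - <<'E'
from h import *
t=np.load("top0.npy",allow_pickle=True).item();s=np.load("side0.npy",allow_pickle=True).item()
print(handle(t));print(handle(s))
# wheel: dark mask ellipse
for n,d,roi in(("top",t,(290,195,352,258)),("side",s,(270,195,345,250))):
    g=cv2.cvtColor(d["pixels"],cv2.COLOR_BGR2GRAY);m=np.zeros_like(g);x0,y0,x1,y1=roi
    m[y0:y1,x0:x1]=(g[y0:y1,x0:x1]<60)*255
    cs=cv2.findContours(m,cv2.RETR_EXTERNAL,cv2.CHAIN_APPROX_NONE)[0];c=max(cs,key=cv2.contourArea)
    c=cv2.convexHull(c)
    e=cv2.fitEllipse(c);print(n,e,cv2.boundingRect(c),ray(d,e[0],68).round(1))
for nm,px,z in(("cup",(341,175),58),("beaker",(372,253),33),("bottle",(295,142),126),("traymid",(262,206),84),("pA",(222,175),12),("pC",(211,210),12),("pB",(350,213),12),("pD",(337,256),12)): print(nm,ray(t,px,z).round(0))
print(ray(t,(300,126),0),ray(t,(300,126),300))
for n,d,r in(("t",t,(150,300,270,90)),("s",s,(240,380,110,290))):
    a=d["pixels"][110:290,195:425] if n=="t" else d["pixels"][150:290,240:440]
    cv2.imwrite(f"pics/c{n}.png",cv2.resize(a,None,fx=3,fy=3,interpolation=cv2.INTER_CUBIC))
E
```

```text
[([321, 244, 7, 6, 32], [323.84, 246.62])]
[([313, 178, 5, 3, 11], [314.91, 179.09]), ([278, 204, 10, 18, 136], [282.13, 212.25])]
top ((319.5032043457031, 225.93417358398438), (44.647804260253906, 44.81612777709961), 84.85941314697266) (298, 204, 44, 45) [505.8 -46.5  68. ]
side ((308.79681396484375, 220.73143005371094), (42.10377883911133, 60.65020751953125), 56.84624481201172) (281, 201, 58, 45) [513.8 -55.6  68. ]
cup [ 638. -104.   58.]
beaker [ 437. -182.   33.]
bottle [708.  12. 126.]
traymid [556.  97.  84.]
pA [650. 211.  12.]
pC [556. 239.  12.]
pB [ 544. -130.   12.]
pD [431. -93.  12.]
[787.03017321   0.90583648   0.        ] [694.83041678  -1.76188857 300.        ]
```

View pics/ct.png

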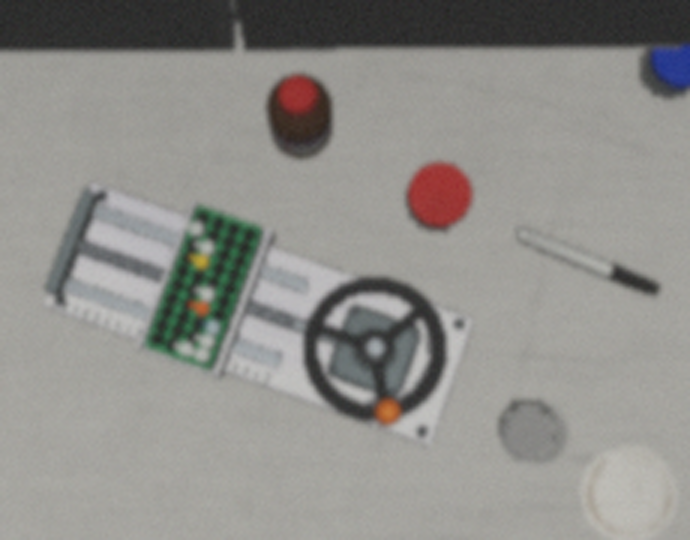

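```bash
python3 - <<'E'
from h import *
t=np.load("top0.npy",allow_pickle=True).item();s=np.load("side0.npy",allow_pickle=True).item()
print(ray(t,(323.84,246.62),115),ray(s,(282.13,212.25),100),tri([t,s],[(323.84,246.62),(282.13,212.25)]))
print(ray(t,(320,225.7),77))
# base axis by edges: left-end midpoint to right-end midpoint
A=(ray(t,(222.5,175),15)+ray(t,(211,210),15))/2;B=(ray(t,(350.7,214.5),12)+ray(t,(337,256),12))/2
y=(A-B)[:2];y/=np.linalg.norm(y);print(y,np.arctan2(-y[0],y[1]),B,B[:2]+75*y)
print(cv2.Rodrigues(np.array(ctrl.get_obs()["orientation"]))[0].round(3))
E
```

```text
[452.29339209 -54.64255587 115.        ] [452.93764111 -58.38687517 100.        ] [452.87596072 -55.35529334  97.75193511]
[505.67779789 -47.44501291  77.        ]
[0.32910887 0.94429198] -0.335359720346412 [ 485.11309251 -112.34584687   12.        ] [509.79625792 -41.5239481 ]
[[-0.001  0.414  0.91 ]
 [-0.001  0.91  -0.414]
 [-1.    -0.001 -0.   ]]
```

Emit:
carry_out(
  commands=[
    [0,0,0,-8.2,0,0],
    [0,0,0,-8.2,0,0],
    [0,0,0,-8.1,0,0],
    [0,-0.05,0.015,0,0,0],
    [0,-0.055,0.017,0,0,0],
    [0,-0.055,0.017,0,0,0],
    [0,-0.055,0.017,0,0,0],
    [0,-0.055,0.017,0,0,0],
  ],
  grip=1,
)

```text
t: 1.1
ee_pos: [346.0, 294.3, 219.5]
orientation: [-0.021, 1.573, 0.014]
ft_force: [0.3, -0.8, 0.0]
width: 11.3
```

Emit:
carry_out(
  commands=[
    [0,-0.055,0.016,0,0,0],
    [0,-0.055,0.016,0,0,0],
    [0,-0.055,0.016,0,0,0],
    [0,-0.055,0.016,0,0,0],
    [0,-0.055,0.016,0,0,0],
    [0,-0.055,0.016,0,0,0],
    [0,-0.055,0.016,0,0,0],
    [0,0,0,0,0,0],
  ],
)

```text
t: 2.1
ee_pos: [468.8, -104.4, 221.0]
orientation: [-0.018, 1.571, 0.011]
ft_force: [-0.4, 0.4, 0.5]
width: 0.2
```

Emit:
carry_out(
  commands=[
    [0.03,0.002,-0.004,0,0,0],
    [0.03,0.002,-0.004,0,0,0],
    [0.03,0.002,-0.003,0,0,0],
    [0.02,0,0,0,0,0],
    [0.014,0,0,0,0,0],
    [0.006,0,0,0,0,0],
    [0,0,0,0,0,0],
  ],
)

```text
t: 2.98
ee_pos: [455.2, -94.7, 87.2]
orientation: [-0.017, 1.573, 0.013]
ft_force: [0.3, -0.3, -0.4]
width: 0.2
```

```bash
python3 - <<'E'
from h import *
o=ctrl.get_obs();print(o["ee_pos"],o["qpos"].round(2))
t=cam("top");s=cam("side")
print(handle(t),handle(s))
a=cv2.resize(t["pixels"][150:270,240:400],None,fx=3,fy=3,interpolation=cv2.INTER_CUBIC);b=cv2.resize(s["pixels"][130:280,230:390],None,fx=3,fy=3,interpolation=cv2.INTER_CUBIC)
a=cv2.copyMakeBorder(a,0,b.shape[0]-a.shape[0],0,0,0) if a.shape[0]<b.shape[0] else a
cv2.imwrite("pics/l1.png",cv2.resize(np.hstack([a,b]),(800,375)))
E
```

```text
[455.22917438 -94.73904106  87.16935803] [-0.23  0.42  2.06 -0.01  0.66 -1.81]
[] [([313, 178, 5, 3, 11], [314.91, 179.09])]
```

View pics/l1.png

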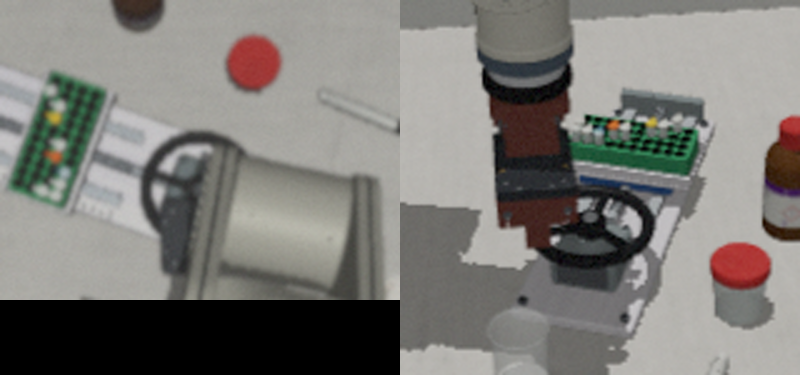

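```bash
cat > plan.py <<'E'
import numpy as np
W=np.array([506.5,-46.5]);th0=189.5
def F(a,gap=0.,W=W):  # a: deg turned
    th=np.radians(th0-a);t=np.array([np.sin(th),-np.cos(th)])
    H=W+55*np.array([np.cos(th),np.sin(th)])
    s=np.array([10*np.tanh(3*t[0]),13.5*np.tanh(3*t[1])])
    return H-s-(11.5+gap)*t
E
python3 - <<'E'
from plan import *
p=None
for a in range(0,366,5):
    f=F(a);print(a,f.round(0),(f-p).round(1) if p is not None else '',end=' | ' if a%15 else '\n');p=f
E
```

```text
0 [459. -80.] 
5 [455. -76.] [-3.9  4.6] | 10 [451. -71.] [-3.7  4.8] | 15 [448. -66.] [-3.3  4.8]
20 [445. -61.] [-2.5  4.9] | 25 [444. -56.] [-1.6  4.9] | 30 [443. -51.] [-0.6  4.9]
35 [443. -47.] [0.2 4.8] | 40 [444. -42.] [0.9 4.7] | 45 [446. -37.] [1.5 4.6]
50 [448. -33.] [2.  4.5] | 55 [450. -28.] [2.4 4.3] | 60 [453. -24.] [2.8 4.1]
65 [456. -20.] [3.2 4. ] | 70 [460. -16.] [3.5 3.9] | 75 [463. -13.] [3.8 3.8]
80 [467.  -9.] [4.1 3.9] | 85 [472.  -5.] [4.3 4.1] | 90 [476.  -0.] [4.5 4.4]
95 [481.   4.] [4.6 4.6] | 100 [486.   9.] [4.8 4.6] | 105 [490.  13.] [4.8 4.2]
110 [495.  16.] [4.9 3.3] | 115 [500.  19.] [4.9 2.2] | 120 [505.  20.] [4.9 1.1]
125 [510.  20.] [4.8 0.1] | 130 [515.  19.] [ 4.7 -0.7] | 135 [519.  18.] [ 4.6 -1.3]
140 [524.  16.] [ 4.5 -1.9] | 145 [528.  13.] [ 4.3 -2.4] | 150 [532.  11.] [ 4.1 -2.8]
155 [536.   7.] [ 3.9 -3.2] | 160 [540.   4.] [ 3.7 -3.5] | 165 [543.   0.] [ 3.6 -3.8]
170 [547.  -4.] [ 3.6 -4.1] | 175 [551.  -8.] [ 3.6 -4.3] | 180 [554. -13.] [ 3.8 -4.5]
185 [558. -17.] [ 3.9 -4.6] | 190 [562. -22.] [ 3.7 -4.8] | 195 [565. -27.] [ 3.3 -4.8]
[... 322 characters left out ...]
 | 255 [550. -80.] [-3.8 -3.8]
260 [546. -84.] [-4.1 -3.9] | 265 [541. -88.] [-4.3 -4.1] | 270 [537. -93.] [-4.5 -4.4]
275 [532. -97.] [-4.6 -4.6] | 280 [ 527. -102.] [-4.8 -4.6] | 285 [ 523. -106.] [-4.8 -4.2]
290 [ 518. -109.] [-4.9 -3.3] | 295 [ 513. -112.] [-4.9 -2.2] | 300 [ 508. -113.] [-4.9 -1.1]
305 [ 503. -113.] [-4.8 -0.1] | 310 [ 498. -112.] [-4.7  0.7] | 315 [ 494. -111.] [-4.6  1.3]
320 [ 489. -109.] [-4.5  1.9] | 325 [ 485. -106.] [-4.3  2.4] | 330 [ 481. -104.] [-4.1  2.8]
335 [ 477. -100.] [-3.9  3.2] | 340 [473. -97.] [-3.7  3.5] | 345 [470. -93.] [-3.6  3.8]
350 [466. -89.] [-3.6  4.1] | 355 [462. -85.] [-3.6  4.3] | 360 [459. -80.] [-3.8  4.5]
365 [455. -76.] [-3.9  4.6] |
```

Emit:
carry_out(
  commands=[
    [0,0.004,0.0005,0,0,0],
    [0,0.004,0,0,0,0],
    [0,0.003,0,0,0,0],
    [0,0.003,0,0,0,0],
    [0,0.003,-0.001,0,0,0],
    [0,0.003,-0.001,0,0,0],
  ],
)

```text
t: 3.82
ee_pos: [454.9, -74.1, 89.2]
orientation: [-0.018, 1.568, 0.012]
ft_force: [-0.1, -3.0, 0.2]
width: 1.0
```

Emit:
carry_out(
  commands=[
    [0.001,0.004,-0.004,0,0,0],
    [0,0.0045,-0.0035,0,0,0],
    [0,0.005,-0.003,0,0,0],
    [0,0.005,-0.0015,0,0,0],
    [0,0.005,-0.0007,0,0,0],
    [0,0.005,0,0,0,0],
    [0,0.005,0.001,0,0,0],
  ],
)

```text
t: 4.7
ee_pos: [441.6, -39.3, 88.1]
orientation: [-0.019, 1.568, 0.011]
ft_force: [0.4, -2.4, 1.2]
width: 0.8
```

```bash
python3 - <<'E'
from h import *
o=ctrl.get_obs();print(o["ee_pos"],o["ft_force"])
t=cam("top");s=cam("side")
print(handle(t),handle(s))
a=cv2.resize(t["pixels"][150:270,240:400],None,fx=3,fy=3,interpolation=cv2.INTER_CUBIC);b=cv2.resize(s["pixels"][130:280,230:390],None,fx=3,fy=3,interpolation=cv2.INTER_CUBIC)
a=cv2.copyMakeBorder(a,0,b.shape[0]-a.shape[0],0,0,0)
cv2.imwrite("pics/l2.png",cv2.resize(np.hstack([a,b]),(800,375)))
E
```

```text
[441.6190012  -39.26851314  88.11633652] [ 0.35595958 -2.3832137   1.21046679]
[] [([313, 177, 5, 3, 10], [315.0, 178.3]), ([283, 204, 6, 9, 49], [285.45, 207.59])]
```

View pics/l2.png

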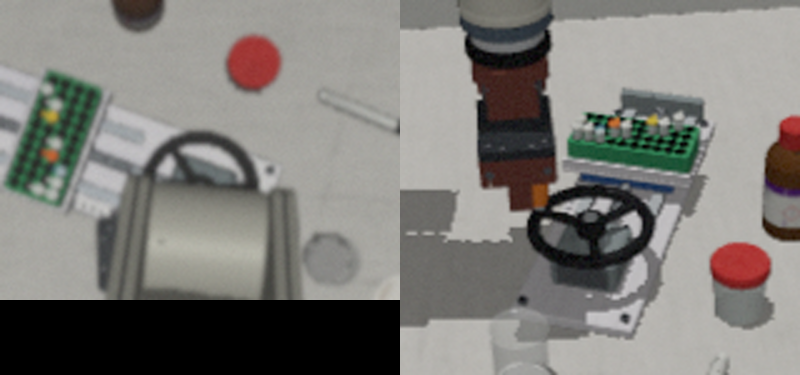

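Emit:
carry_out(
  commands=[
    [0,0.005,0.004,0,0,0],
    [0,0.0045,0.003,0,0,0],
    [0,0.0045,0.003,0,0,0],
    [0,0.004,0.003,0,0,0],
    [0,0.004,0.0035,0,0,0],
    [0,0.0035,0.004,0,0,0],
    [0,0.004,0.004,0,0,0],
    [0,0.004,0.004,0,0,0],
  ],
)

```text
t: 5.8
ee_pos: [469.7, -2.5, 87.5]
orientation: [-0.018, 1.572, 0.011]
ft_force: [-2.6, -0.6, 2.3]
width: 0.3
```

Emit:
carry_out(
  commands=[
    [0,0.003,0.005,0,0,0],
    [0,0.004,0.005,0,0,0],
    [0,0.004,0.005,0,0,0],
    [0,0.004,0.005,0,0,0],
    [0,0.003,0.005,0,0,0],
    [0,0.002,0.005,0,0,0],
    [0,0.001,0.005,0,0,0],
    [0,0,0.005,0,0,0],
  ],
)

```text
t: 6.8
ee_pos: [511.8, 21.9, 87.0]
orientation: [-0.017, 1.572, 0.012]
ft_force: [-1.9, 1.9, 2.2]
width: 0.3
```

```bash
python3 - <<'E'
from h import *
o=ctrl.get_obs();print(o["ee_pos"],o["ft_force"])
t=cam("top");s=cam("side")
print(handle(t),handle(s))
a=cv2.resize(t["pixels"][150:270,240:400],None,fx=3,fy=3,interpolation=cv2.INTER_CUBIC);b=cv2.resize(s["pixels"][130:280,230:390],None,fx=3,fy=3,interpolation=cv2.INTER_CUBIC)
a=cv2.copyMakeBorder(a,0,b.shape[0]-a.shape[0],0,0,0)
cv2.imwrite("pics/l3.png",cv2.resize(np.hstack([a,b]),(800,375)))
E
```

```text
[511.80121746  21.87899715  87.03975639] [-1.89633253  1.88998247  2.1741711 ]
[] [([310, 188, 9, 17, 136], [314.03, 195.62])]
```

View pics/l3.png

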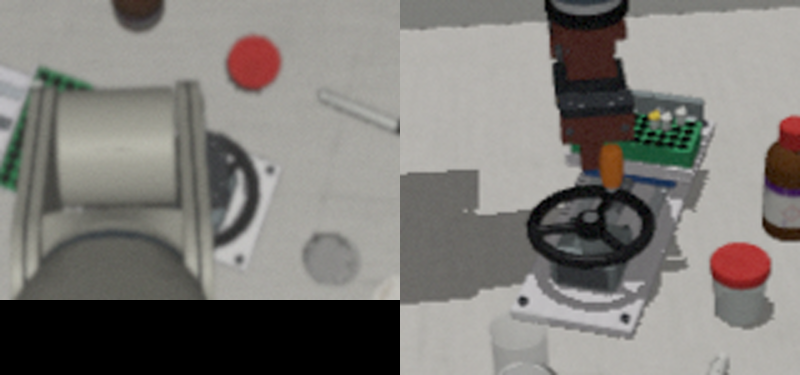

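```bash
python3 - <<'E'
from h import *
from plan import W
s=np.load("side0.npy",allow_pickle=True).item()
p=ray(s,(314.03,195.62),98)[:2];v=p-W;print(p,np.hypot(*v),189.5-np.degrees(np.arctan2(v[1],v[0])))
E
```

```text
[531.63513355   2.73944836] 55.28379702571661 126.54283022603049
```

Emit:
carry_out(
  commands=[
    [0,-0.002,0.004,0,0,0],
    [0,-0.002,0.0045,0,0,0],
    [0,-0.002,0.0045,0,0,0],
    [0,-0.0025,0.004,0,0,0],
    [0,-0.003,0.004,0,0,0],
    [0,-0.003,0.004,0,0,0],
    [0,-0.0035,0.0035,0,0,0],
    [0,-0.004,0.0035,0,0,0],
  ],
)

```text
t: 7.9
ee_pos: [547.6, -0.8, 87.1]
orientation: [-0.016, 1.57, 0.012]
ft_force: [-0.2, 3.8, -0.4]
width: 0.5
```

Emit:
carry_out(
  commands=[
    [0,-0.005,0.003,0,0,0],
    [0,-0.005,0.003,0,0,0],
    [0,-0.005,0.0035,0,0,0],
    [0,-0.005,0.0035,0,0,0],
    [0,-0.005,0.003,0,0,0],
    [0,-0.005,0.0025,0,0,0],
    [0,-0.005,0.0015,0,0,0],
    [0,-0.005,0,0,0,0],
  ],
)

```text
t: 8.9
ee_pos: [569.9, -43.4, 87.1]
orientation: [-0.016, 1.57, 0.012]
ft_force: [0.0, 3.8, -0.9]
width: 0.2
```

Emit:
carry_out(
  commands=[
    [0,-0.004,-0.0005,0,0,0],
    [0,-0.0045,-0.001,0,0,0],
    [0,-0.0045,-0.0015,0,0,0],
    [0,-0.0045,-0.002,0,0,0],
    [0,-0.004,-0.0025,0,0,0],
    [0,-0.004,-0.003,0,0,0],
    [0,-0.004,-0.003,0,0,0],
    [0,-0.004,-0.0035,0,0,0],
  ],
)

```text
t: 9.9
ee_pos: [553.9, -80.1, 87.5]
orientation: [-0.017, 1.567, 0.012]
ft_force: [2.6, 1.8, -2.2]
width: 0.5
```

```bash
python3 - <<'E'
from h import *
from plan import W
o=ctrl.get_obs();print(o["ee_pos"],o["ft_force"])
s=cam("side")
for st,c in handle(s):
    p=ray(s,c,98)[:2];v=p-W;print(st,p,np.hypot(*v),(189.5-np.degrees(np.arctan2(v[1],v[0])))%360)
E
```

```text
[553.87341114 -80.09230588  87.51954926] [ 2.59426696  1.75554557 -2.24680581]
[315, 213, 10, 17, 143] [534.7053152  -97.03353386] 57.87208177747971 250.33190931600666
```

Emit:
carry_out(
  commands=[
    [0,-0.002,-0.004,0,0,0],
    [0,-0.0025,-0.004,0,0,0],
    [0,-0.003,-0.0045,0,0,0],
    [0,-0.004,-0.0045,0,0,0],
    [0,-0.004,-0.0045,0,0,0],
    [0,-0.0045,-0.005,0,0,0],
    [0,-0.004,-0.005,0,0,0],
    [0,-0.003,-0.005,0,0,0],
  ],
)

```text
t: 10.95
ee_pos: [516.0, -110.7, 88.0]
orientation: [-0.018, 1.565, 0.011]
ft_force: [3.4, 0.2, -2.2]
width: 0.5
```

Emit:
carry_out(
  commands=[
    [0,-0.0015,-0.004,0,0,0],
    [0,-0.001,-0.005,0,0,0],
    [0,0,-0.005,0,0,0],
    [0,0.0005,-0.0045,0,0,0],
    [0,0.001,-0.0045,0,0,0],
    [0,0.002,-0.0045,0,0,0],
    [0,0.002,-0.004,0,0,0],
    [0,0,0,0,0,0],
  ],
)

```text
t: 11.95
ee_pos: [480.5, -109.1, 87.9]
orientation: [-0.02, 1.567, 0.01]
ft_force: [-1.2, -2.8, -0.0]
width: 0.3
```

```bash
cat > m.py <<'E'
from h import *
from plan import W
o=ctrl.get_obs();print(o["ee_pos"],o["ft_force"])
s=cam("side");t=cam("top")
for n,d,z in(("s",s,98),("t",t,115)):
  for st,c in handle(d):
    p=ray(d,c,z)[:2];v=p-W;print(n,st,p,np.hypot(*v),(189.5-np.degrees(np.arctan2(v[1],v[0])))%360)
E
python3 m.py
```

```text
[ 480.54584585 -109.08590413   87.93006072] [-1.18231433 -2.84916793 -0.02728226]
s [317, 171, 4, 3, 9] [551.73307615 106.86985836] 159.90104637284705 115.93226774938528
s [288, 224, 4, 6, 22] [ 467.79463752 -109.97990107] 74.34919585397058 310.87175878653625
```

Emit:
carry_out(
  commands=[
    [0,0.002,-0.003,0,0,0],
    [0,0.003,-0.003,0,0,0],
    [0,0.003,-0.003,0,0,0],
    [0,0.003,-0.003,0,0,0],
    [0,0.003,-0.003,0,0,0],
    [0,0.003,-0.002,0,0,0],
    [0,0.003,-0.001,0,0,0],
    [0,0,0,0,0,0],
  ],
)

```text
t: 13.05
ee_pos: [461.3, -87.8, 87.8]
orientation: [-0.019, 1.567, 0.011]
ft_force: [-0.8, -1.9, 1.9]
width: 0.7
```

Emit:
carry_out(
  commands=[
    [0,0.0025,-0.0015,0,0,0],
    [0,0.0025,-0.0015,0,0,0],
    [0,0,0,0,0,0],
    [0,-0.006,0,0,0,0],
    [0,-0.01,0,0,0,0],
    [0,-0.015,0,0,0,0],
    [0,-0.03,0,0,0,0],
    [-0.03,-0.03,0,0,0,0],
  ],
)

```text
t: 14.05
ee_pos: [457.6, -175.8, 116.4]
orientation: [-0.018, 1.573, 0.015]
ft_force: [0.7, -0.3, 0.1]
width: 0.2
```

Emit:
carry_out(
  commands=[
    [-0.05,0,0,0,0,0],
    [-0.05,-0.02,0,0,0,0],
    [-0.03,-0.05,0,0,0,0],
    [0,-0.05,0,0,0,0],
    [0,-0.05,0,0,0,0],
    [0,-0.05,0,0,0,0],
    [0,0,0,0,0,0],
    [0,0,0,0,0,0],
  ],
)

```text
t: 15.05
ee_pos: [458.3, -412.1, 253.8]
orientation: [-0.014, 1.569, 0.007]
ft_force: [-0.7, 0.9, -0.1]
width: 0.1
```

```bash
python3 m.py; python3 - <<'E'
from h import *
t=cam("top");s=cam("side")
cv2.imwrite("pics/l4.png",np.vstack([t["pixels"][110:310,160:480],s["pixels"][120:320,180:500]]))
E
```

```text
[ 458.33951272 -412.08427571  253.84647595] [-0.7193948   0.93192259 -0.09471129]
t [324, 243, 7, 6, 34] [454.52548352 -62.27500157] 54.315753129360296 352.61621344848027
```

View pics/l4.png

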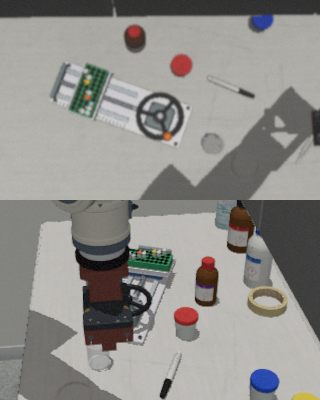

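Emit:
carry_out(
  commands=[
    [0,0.05,0,0,0,0],
    [0,0.05,0,0,0,0],
    [0,0.05,0,0,0,0],
    [0,0.05,0,0,0,0],
    [0,0.05,0,0,0,0],
    [0,0.04,0,0,0,0],
    [0,0,0,0,0,0],
    [0,0,0,0,0,0],
  ],
)

```text
t: 16.25
ee_pos: [453.4, -106.9, 254.2]
orientation: [-0.025, 1.564, 0.015]
ft_force: [0.3, 0.4, 0.2]
width: 0.2
```

Emit:
carry_out(
  commands=[
    [0.04,0,0.001,0,0,0],
    [0.04,0,0.001,0,0,0],
    [0.04,0,0.001,0,0,0],
    [0.025,0,0,0,0,0],
    [0.014,0.002,0,0,0,0],
    [0.005,0.004,0,0,0,0],
    [0,0.004,0,0,0,0],
    [0,0,0,0,0,0],
  ],
)

```text
t: 17.25
ee_pos: [461.9, -103.7, 88.3]
orientation: [-0.023, 1.555, 0.008]
ft_force: [0.1, 0.3, -0.4]
width: 0.7
```

Emit:
carry_out(
  commands=[
    [0,0.005,-0.001,0,0,0],
    [0,0.004,-0.001,0,0,0],
    [0,0.003,-0.001,0,0,0],
    [0,0.003,-0.001,0,0,0],
    [0,0.002,-0.001,0,0,0],
    [0,0.002,0,0,0,0],
    [0,0,0,0,0,0],
  ],
)

```text
t: 18.12
ee_pos: [457.1, -83.4, 89.7]
orientation: [-0.025, 1.552, 0.008]
ft_force: [-0.5, 0.1, -0.1]
width: 0.5
```

No contact yet at y = -83.4, so I'll edge forward about 7 mm.

Emit:
carry_out(
  commands=[
    [0,0.002,0,0,0,0],
    [0,0.002,-0.0005,0,0,0],
    [0,0.002,-0.0005,0,0,0],
    [0,0.0015,-0.0005,0,0,0],
    [0,0,0,0,0,0],
  ],
)

```text
t: 18.75
ee_pos: [455.6, -76.3, 89.7]
orientation: [-0.026, 1.552, 0.007]
ft_force: [0.0, -1.3, 0.3]
width: 0.5
```

Emit:
carry_out(
  commands=[
    [0,-0.005,0,0,0,0],
    [0,-0.01,0,0,0,0],
    [-0.01,-0.01,0,0,0,0],
    [-0.04,-0.01,0,0,0,0],
    [-0.05,-0.02,0,0,0,0],
    [-0.05,-0.05,0,0,0,0],
    [0,-0.05,0,0,0,0],
    [0,-0.05,0,0,0,0],
  ],
)

```text
t: 19.75
ee_pos: [456.7, -280.1, 244.3]
orientation: [-0.029, 1.55, 0.008]
ft_force: [1.3, 0.6, 0.2]
width: 0.5
```

Emit:
carry_out(
  commands=[
    [0,-0.05,0,0,0,0],
    [0,-0.05,0,0,0,0],
    [0,-0.04,0,0,0,0],
    [0,0,0,0,0,0],
    [0,0,0,0,0,0],
  ],
)

```text
t: 20.38
ee_pos: [456.6, -430.6, 250.2]
orientation: [-0.025, 1.547, 0.001]
ft_force: [1.1, 1.2, -0.2]
width: 0.6
```

```bash
python3 m.py; python3 - <<'E'
from h import *
t0=np.load("top0.npy",allow_pickle=True).item()["pixels"];t=cam("top")["pixels"]
# shift of things between first and last picture
for n,(x,y) in dict(cup=(341,175),bottle=(295,147),beaker=(372,253),penL=(378,191),penR=(402,202),rack=(263,206),gearbox=(346,216)).items():
    r=cv2.matchTemplate(t[y-32:y+32,x-32:x+32],t0[y-14:y+14,x-14:x+14],cv2.TM_CCOEFF_NORMED);_,v,_,l=cv2.minMaxLoc(r);print(n,np.array(l)-18,round(v,3))
E
```

```text
[ 456.64200909 -430.57446328  250.21116876] [ 1.06289494  1.15089812 -0.15662261]
s [317, 170, 4, 3, 9] [552.75831632 111.60531019] 164.73348457228067 115.80837514528096
t [322, 244, 7, 6, 32] [452.77549805 -56.3807013 ] 54.62554684404207 359.07894396205336
cup [0 0] 0.998
bottle [0 0] 0.998
beaker [0 0] 0.992
penL [0 0] 0.959
penR [0 0] 0.997
rack [-15  -5] 0.98
gearbox [0 0] 0.995
```

```bash
python3 -c "
from workcell import ctrl
print(ctrl.close_job())"
```

```text
the job is handed in; nothing more can be done
None
```

I pushed the handle once round clockwise with the closed fingers, without gripping it, and handed the job in at about 20 s of the 51 s allowed. No verdict was reported.

- **Pushing force:** the readings at the end of each move were about 2–4 N, against the 25 N limit. Peaks within a move were not recorded.
- **Handle:** the first pass stopped about 8 mm short, so I gave it one small extra push. The last top view puts the handle about 1.8 mm from where it began (limit 10 mm).
- **Tray:** the rack moved about 39 mm along the slide, measured to whole pixels, so good to 1–2 mm (37–43 mm wanted).
- **Loose things:** the cup, beaker, bottle and marker show no shift in the top view.
- **Robot:** the fingers were raised and well clear when I handed in.

One check was not available. The side camera could not see the handle at the end, so the final position rests on the top view alone. Earlier in the turn the two cameras agreed to within a few millimetres.

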